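# Find the loaded bottle in the leaning rack

## Task

Three of the four look-alike bottles in the leaning rack are empty and one is loaded: lift them in turn to feel which one is clearly heavier, and gently stand that one upright inside the dark steel tray. The three empty bottles must end back in the pockets they came from, and the tooth model, the glass dish and the small pot must not be disturbed.

Things in the scene. Friction and masses are not known exactly. Their poses are not given: they have to be found in the camera images.
- bottle_a_mid (a point): closed square white bottle, 41 x 41 mm, 121 mm tall with its 26 mm screw cap; sides straight up to about 80 mm above the underside. At the start it leans in a rack pocket. This point is on its axis half-way up, 60.5 mm above its underside; z along the bottle from underside to cap, x and y square to its sides. The letter has nothing to do with which bottle is loaded.
- bottle_a: the same bottle a; origin at the centre of its underside, z to the cap. Empty bottles weigh 0.10 to 0.14 kg, the loaded one 0.37 to 0.54 kg; the load is a solid piece out of sight inside, centred half-way up; which one has it changes from start to start.
- bottle_b_mid (a point): closed square white bottle, 41 x 41 mm, 121 mm tall with its 26 mm screw cap; sides straight up to about 80 mm above the underside. At the start it leans in a rack pocket. This point is on its axis half-way up, 60.5 mm above its underside; z along the bottle from underside to cap, x and y square to its sides. The letter has nothing to do with which bottle is loaded.
- bottle_b: the same bottle b; origin at the centre of its underside, z to the cap. Empty bottles weigh 0.10 to 0.14 kg, the loaded one 0.37 to 0.54 kg; the load is a solid piece out of sight inside, centred half-way up; which one has it changes from start to start.
- bottle_c_mid (a point): closed square white bottle, 41 x 41 mm, 121 mm tall with its 26 mm screw cap; sides straight up to about 80 mm above the underside. At the start it leans in a rack pocket. This point is on its axis half-way up, 60.5 mm above its underside; z along the bottle from underside to cap, x and y square to its sides. The letter has nothing to do with which bottle is loaded.
- bottle_c: the same bottle c; origin at the centre of its underside, z to the cap. Empty bottles weigh 0.10 to 0.14 kg, the loaded one 0.37 to 0.54 kg; the load is a solid piece out of sight inside, centred half-way up; which one has it changes from start to start.
- bottle_d_mid (a point): closed square white bottle, 41 x 41 mm, 121 mm tall with its 26 mm screw cap; sides straight up to about 80 mm above the underside. At the start it leans in a rack pocket. This point is on its axis half-way up, 60.5 mm above its underside; z along the bottle from underside to cap, x and y square to its sides. The letter has nothing to do with which bottle is loaded.
- bottle_d: the same bottle d; origin at the centre of its underside, z to the cap. Empty bottles weigh 0.10 to 0.14 kg, the loaded one 0.37 to 0.54 kg; the load is a solid piece out of sight inside, centred half-way up; which one has it changes from start to start.
- rack: fixed grey sheet-metal rack, 0.33 m wide along its y; origin on the bench under its centre. Four pockets, 74 mm apart along y, lean 30 degrees from vertical, bottle tops toward the rack's -x (the robot); through the play a resting bottle leans 2 to 4 degrees further.
- rack_front (a point): point on the bench at the middle of the rack's front edge. Each pocket is 45 x 45 mm inside (2 mm play round a bottle) and 34 mm deep along its leaning axis, floor centre 28 mm above the bench, walls 4 mm: a bottle drawn 36 mm along its axis is free of the walls. Gap between neighbouring bottles 33 mm; end cheeks 60 mm high.
- tray: square dark steel tray, fixed, 110 x 110 mm outside, rim 12 mm high and 3 mm thick, floor 3 mm thick; origin on the bench under its centre, x and y along its sides, z up
- cast: loose plaster tooth model, 53 x 58 x 26 mm, origin at the centre of its underside; a bystander, not to be disturbed
- glass_dish: loose small white glass mixing dish, 31 x 31 x 16 mm, origin at the centre of its underside; a bystander, not to be disturbed
- small_pot: loose small round pot with pale lid, 31 mm across, 37 mm tall, origin at the centre of its underside; a bystander, not to be disturbed

How it is judged:
At the end, for the whole second after the job is handed in: The loaded bottle stands released on the tray's floor, upright within 0.1 rad, its axis within 40 mm of the tray's centre along each tray side, still, its weight (over 2.5 N) borne by the tray; the three empty bottles are at rest in the pockets they started in, each within 15 mm of where it started (((contact force between bottle_a and tray above 2.5 N and angle between bottle_a_mid's own z axis and vertical below 0.1 rad and linear speed of each of bottle_a, bottle_b, bottle_c, bottle_d below 0.02 m/s and height (world z) of bottle_a_mid below 0.08 m and x of bottle_a_mid in the frame of tray between -0.04 and 0.04 m and y of bottle_a_mid in the frame of tray between -0.04 and 0.04 m and distance of each of bottle_b_mid, bottle_c_mid, bottle_d_mid from where it was at the start of the episode below 0.015 m) or (contact force between bottle_b and tray above 2.5 N and angle between bottle_b_mid's own z axis and vertical below 0.1 rad and linear speed of each of bottle_b, bottle_a, bottle_c, bottle_d below 0.02 m/s and height (world z) of bottle_b_mid below 0.08 m and x of bottle_b_mid in the frame of tray between -0.04 and 0.04 m and y of bottle_b_mid in the frame of tray between -0.04 and 0.04 m and distance of each of bottle_a_mid, bottle_c_mid, bottle_d_mid from where it was at the start of the episode below 0.015 m) or (contact force between bottle_c and tray above 2.5 N and angle between bottle_c_mid's own z axis and vertical below 0.1 rad and linear speed of each of bottle_c, bottle_a, bottle_b, bottle_d below 0.02 m/s and height (world z) of bottle_c_mid below 0.08 m and x of bottle_c_mid in the frame of tray between -0.04 and 0.04 m and y of bottle_c_mid in the frame of tray between -0.04 and 0.04 m and distance of each of bottle_a_mid, bottle_b_mid, bottle_d_mid from where it was at the start of the episode below 0.015 m) or (contact force between bottle_d and tray above 2.5 N and angle between bottle_d_mid's own z axis and vertical below 0.1 rad and linear speed of each of bottle_d, bottle_a, bottle_b, bottle_c below 0.02 m/s and height (world z) of bottle_d_mid below 0.08 m and x of bottle_d_mid in the frame of tray between -0.04 and 0.04 m and y of bottle_d_mid in the frame of tray between -0.04 and 0.04 m and distance of each of bottle_a_mid, bottle_b_mid, bottle_c_mid from where it was at the start of the episode below 0.015 m))); the robot touches nothing.
It fails at once if a bystander (tooth model, glass dish or small pot) is moved more than 30 mm (distance of any of cast, glass_dish, small_pot from where it was at the start of the episode above 0.03 m).
It fails at once if a bottle is dropped or banged onto the tray (over 50 N) (contact force between any of bottle_a, bottle_b, bottle_c, bottle_d and tray above 50 N).
It also fails if it takes over 72 s, if anything falls off the work surface, if the arm or the gripper's body presses on something with over 40 N, if the wrist force passes 120 N, or if a joint passes its speed limit or range.

## Robot

A 7-joint arm with a two-finger parallel gripper is mounted at the origin on a cart in front of the work surface, level with it; the furniture and walls round the work are solid. World frame = base frame: x ahead of the robot, y to its left, z up, the work surface at z = 0. Lengths are in m, angles in rad, forces in N, time in s.
With the tool pointing down it reaches from about 0.425 to 0.925 m from the base axis. Payload 6.8 kg.
Tool frame: the origin (TCP) lies on the mounting face of the last link; the fingertips stand 173 mm ahead of it and the grasp point (between the pads) lies 155 mm ahead of it; z points along the fingers, y is the line along which they close (so a half turn about z gives the same grasp; the last joint's range is limited). The gripper opens to 85 mm and grips with 20 to 120 N. Pads are 22 mm wide; open, the fingers measure 114 mm over their backs; the gripper's body (76 mm by 85 mm) begins 54 mm behind the grasp point. The pads swing forward as they close: fully open they stand 13 mm farther back than shut.
Start: joints at [-1.343, 0.477, 0.022, 1.555, -0.011, 1.109, -0.083], TCP at [0.222, 0.637, 0.405] pointing down, gripper open.
Joint ranges: [-2.96, 2.96], [-0.34, 2.1], [-1.41, 1.46], [0.24, 2.44], [-1.37, 4.51], [0.17, 1.92], [-2.96, 2.96]. Speed limits (rad/s): [2.39, 2.39, 3.14, 3.14, 3.14, 3.14, 3.14].

## Interface

Orientations are given as a rotation vector (axis times angle).
In Python, from bench import r gives the robot as it stands.
- The arm moves only by the tool arm_command, never from a script. Its argument "plan" is a list of rows, each an object of numbers: "claw": the closure, from 0 (fully open) to 1 (shut); "tx", "ty", "tz": the shift along the tool's x, y, z in m; "ax", "ay", "az": the turn, a rotation vector about the tool's x, y, z in degrees. A call has exactly 10 rows; each row shifts and turns the commanded pose from where the row before left it, along the tool's axes as they then stand; what a row does not reach is not made up. A row lasts 1/12 s, in which the tool goes at most 41.7 mm and 7.16 degrees, less where a joint would pass 70% of its speed; a pose out of reach is approached as far as the arm can. A call is refused whole if a number of a shift passes 0.0417 or a number of a turn 7.16, either way. A call with a gripper value outside its range is refused whole. The fingers move at their own pace and stop on an object; "squeeze" is the grip in N (left out, the last holds). Time passes only in rows, so rows that do not move let the fingers close, or fill a call up. It gives the time, the measured TCP pose, the force, the opening and the grip force at its end, in the units of the state.
- r.get_obs(): the state, without advancing time (a new reading comes with each control period).
- r.grab_frame(name): name is "side" or "top"; returns the picture (384x512x3 uint8, red, green, blue); there is no depth.
- r.camera_model(name): a dict with "fx", "fy", "cx", "cy" (pixels), "position" and "orientation" of the camera in the world. Camera axes: x right, y up, looking along -z (the intrinsics and any distortion apply to the point x, -y, -z); pixel columns grow to the right and rows downward; lengths in m; the calibration is good to about 2 mm. A picture is of the moment at which its call begins. camera_model takes no time and is no camera call.
- r.hand_in(): hands the job in; it is judged then, once.
Trained networks look in the newest picture that a camera, given by its name, has taken for a name from the list of things; names that differ only in an ending like _2 or _b are one class to them, and where a whole thing is asked for, a point or a joint stands for the part that bears it (a point fixed in the world has none). Each returns a list of dicts, best first, with "confidence" (0 to 1); they miss things now and then, are a little off and sometimes report something else, mostly with a low value. They report only what shows in the picture. A call takes as long as a camera call.
- r.boxes_of(target, camera): "location" ([x, y, z] in m, in the coordinates of the camera as it stood for that picture, good to about 4 mm: the middle of the surface that is visible of it).
- r.tip_of(target, camera): "location" ([x, y, z] in m, in the coordinates of the camera as it stood for that picture, good to about 4 mm: a listed point, or the origin of a listed thing).
The state is a dict: "clock": time; "joints": joint angles; "qvel": joint speeds; "tau": joint torques, N m; "tcp_pos": TCP position; "orientation": TCP orientation; "contact_force": force on the tool from outside, world axes, zero at the start; "moment": the same for the moment, N m; "grip_width": finger opening in m; "gripper_force": force on a finger pad.
Only numpy, scipy, OpenCV 4.12 (cv2) and the standard library are available. Lean on these libraries where they do the work, as an engineer would, in place of code of your own. Each camera call takes 0.05 s, during which the arm holds its last target. There are 200 camera calls.

## Working session

There is one attempt and no reset: what is moved stays moved. The work goes in short steps, Python scripts to look and compute and a tool call to move; the robot and the scene stay as the last step left them, time stands still between calls to the robot, and variables do not carry over. Pictures are saved under pics/ and viewed, at most 10 in all, crops included, and the job is handed in when it is done.

Besides the shell and the picture viewer there is one more tool, called after "Request:" as name([rows], argument=value, ...), one row to a line, values as JSON. arm_command: Moves the arm, as the interface text tells. Its arguments: {"type":"object","properties":{"plan":{"type":"array","items":{"type":"object","properties":{"claw":{"type":"number"},"tx":{"type":"number"},"ty":{"type":"number"},"tz":{"type":"number"},"ax":{"type":"number"},"ay":{"type":"number"},"az":{"type":"number"}}}},"squeeze":{"type":"number"}},"required":["plan"]}

```bash
mkdir -p pics; ls
cat > h.py <<'E'
import numpy as np, cv2
from scipy.spatial.transform import Rotation as R
from bench import r
def cam(n):
    m=r.camera_model(n); o=np.array(m['orientation']); 
    Rm=R.from_rotvec(o).as_matrix() if o.size==3 else (o if o.size==9 else R.from_quat(o).as_matrix())
    return m,np.array(m['position']),Rm
def w(n,p):
    m,t,Rm=cam(n); return t+Rm@np.array(p)
def snap(n,f):
    im=r.grab_frame(n); cv2.imwrite('pics/'+f,cv2.cvtColor(im,cv2.COLOR_RGB2BGR)); return im
E
python3 - <<'E'
from h import *
np.set_printoptions(precision=4,suppress=True)
for n in('side','top'):
    print(r.camera_model(n)); snap(n,n+'0.png')
    for t in ['bottle_a_mid','bottle_a','rack','rack_front','tray','cast','glass_dish','small_pot']:
        for d in r.tip_of(t,n): print(n,t,round(d['confidence'],2),w(n,d['location']))
print(r.get_obs())
E
```

```text
pics
{'fx': 414.91309366571096, 'fy': 414.91309366571096, 'cx': 261.5582093871404, 'cy': 194.58099215980516, 'position': array([ 0.1822, -0.6692,  0.4865]), 'orientation': array([ 1.0694, -0.2425, -0.3999])}
side bottle_a_mid 0.95 [0.5901 0.038  0.0758]
side bottle_a 0.84 [0.5797 0.2694 0.0273]
side bottle_a 0.65 [0.6191 0.0446 0.023 ]
side bottle_a 0.64 [0.5967 0.1905 0.0302]
side bottle_a 0.55 [0.606  0.1177 0.0298]
side rack 0.92 [ 0.5998  0.1516 -0.0035]
side rack 0.7 [0.6194 0.0424 0.0219]
side rack 0.63 [0.5776 0.1115 0.0786]
side rack 0.19 [0.5472 0.1429 0.0004]
side rack_front 0.87 [0.5472 0.1435 0.0009]
side tray 0.94 [ 0.4492 -0.1981 -0.0022]
side tray 0.57 [0.609  0.1168 0.0285]
side cast 0.55 [ 0.3692  0.0871 -0.0059]
side cast 0.16 [0.55   0.2576 0.0767]
side glass_dish 0.47 [ 0.3778 -0.0512  0.0027]
side small_pot 0.75 [ 0.6665 -0.099   0.0009]
{'fx': 412.00003262128797, 'fy': 412.00003262128797, 'cx': 256.7520141135905, 'cy': 191.50177365448872, 'position': array([0.3652, 0.0327, 1.0757]), 'orientation': array([ 0.1148, -0.1122, -1.5493])}
top bottle_a_mid 0.75 [0.5907
[... 369 characters left out ...]
012]
top glass_dish 0.62 [ 0.374  -0.0503 -0.0014]
top glass_dish 0.31 [0.6054 0.1179 0.0313]
top small_pot 0.45 [ 0.6642 -0.0984  0.0025]
top small_pot 0.36 [ 0.4503 -0.2005 -0.0005]
{'clock': 0.9, 'joints': array([-1.3431,  0.477 ,  0.0224,  1.5554, -0.0115,  1.1093, -0.0831]), 'qvel': array([ 0.0014,  0.0006,  0.002 ,  0.0005, -0.0007, -0.001 ,  0.0002]), 'tau': array([  0.0004, -59.6303,   1.6068, -28.1549,   0.0125,   0.0014,
         0.    ]), 'tcp_pos': array([0.2224, 0.6373, 0.4047]), 'orientation': array([-0.525 , -3.0974, -0.    ]), 'contact_force': array([0.5205, 0.4534, 1.2369]), 'moment': array([-0.0434,  0.0053, -0.0132]), 'gripper_force': 0.0, 'grip_width': 0.0853817845937533}
```

View pics/side0.png

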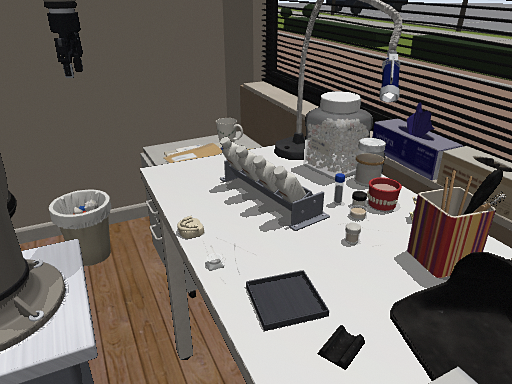

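View pics/top0.png

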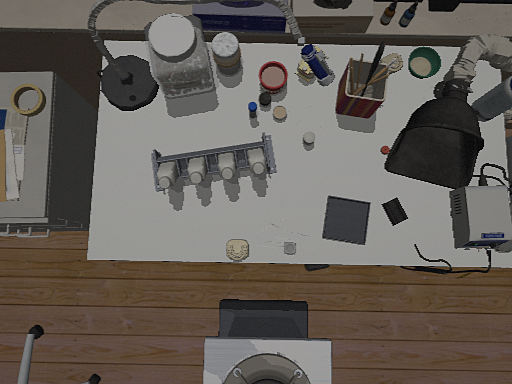

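Run:
```python
from h import *
np.set_printoptions(precision=4,suppress=True)
for n in('side','top'):
    for k in 'abcd':
        for f in (r.tip_of,r.boxes_of):
            for d in f('bottle_%s_mid'%k if f==r.tip_of else 'bottle_'+k,n): print(n,k,f.__name__,round(d['confidence'],2),w(n,d['location']))
```

```text
side a call 0.95 [0.5901 0.038  0.0758]
side a call 0.91 [0.5565 0.0975 0.1011]
side a call 0.9 [0.5296 0.2483 0.1008]
side a call 0.78 [0.5727 0.0211 0.0937]
side a call 0.6 [0.5443 0.1672 0.1011]
side b call 0.66 [0.5768 0.1128 0.0779]
side b call 0.91 [0.5565 0.0975 0.1011]
side b call 0.9 [0.5296 0.2483 0.1008]
side b call 0.78 [0.5727 0.0211 0.0937]
side b call 0.6 [0.5443 0.1672 0.1011]
side c call 0.69 [0.5537 0.2576 0.0746]
side c call 0.56 [0.5628 0.1873 0.0759]
side c call 0.91 [0.5565 0.0975 0.1011]
side c call 0.9 [0.5296 0.2483 0.1008]
side c call 0.78 [0.5727 0.0211 0.0937]
side c call 0.6 [0.5443 0.1672 0.1011]
side d call 0.7 [0.5497 0.2566 0.0771]
side d call 0.91 [0.5565 0.0975 0.1011]
side d call 0.9 [0.5296 0.2483 0.1008]
side d call 0.78 [0.5727 0.0211 0.0937]
side d call 0.6 [0.5443 0.1672 0.1011]
top a call 0.75 [0.5907 0.0398 0.0756]
top a call 0.72 [0.5812 0.0379 0.1148]
top a call 0.71 [0.556  0.1798 0.1068]
top a call 0.65 [0.5447 0.2521 0.1143]
top a call 0.61 [0.5639 0.1106 0.1093]
top b call 0.67 [0.5779 0.113  0.0796]
top b call 0.72 [0.5812 0.0379 0.1148]
top b call 0.71 [0.556  0.1798 0.1068]
top b call 0.65 [0.5447 0.2521 0.1143]
top b call 0.61 [0.5639 0.1106 0.1093]
top c call 0.88 [0.56   0.1887 0.0792]
top c call 0.72 [0.5812 0.0379 0.1148]
top c call 0.71 [0.556  0.1798 0.1068]
top c call 0.65 [0.5447 0.2521 0.1143]
top c call 0.61 [0.5639 0.1106 0.1093]
top d call 0.86 [0.5496 0.2575 0.0744]
top d call 0.52 [0.6044 0.1209 0.0262]
top d call 0.52 [0.578  0.2636 0.0307]
top d call 0.72 [0.5812 0.0379 0.1148]
top d call 0.71 [0.556  0.1798 0.1068]
top d call 0.65 [0.5447 0.2521 0.1143]
top d call 0.61 [0.5639 0.1106 0.1093]
```

The side picture shows the rack with four leaning bottles at about (265,180), tray (287,298), cast (190,228), dish (215,262) and pot (352,232). The networks agree with this in both views: the rack is yawed 10°, and pooling the bottle points gives the grasp line. Next I compute the moves to bottle d.

```bash
cat >> h.py <<'E'
np.set_printoptions(precision=4,suppress=True)
U=np.array([np.cos(np.radians(10)),np.sin(np.radians(10)),0]); S=np.array([-U[1],U[0],0]); Z=np.array([0,0,1.])
SB=dict(a=-.063,b=.011,c=.085,d=.159)
TL=np.radians(33); AX=-np.sin(TL)*U+np.cos(TL)*Z
RG=np.column_stack([np.cross(S,-AX),S,-AX])
def bot(k,h): return .619*U+SB[k]*S+.0275*Z+h*AX
def delta(p,Rt):
    o=r.get_obs(); Rc=R.from_rotvec(o['orientation']).as_matrix()
    print('t',o['clock'],'tcp',o['tcp_pos'],'F',o['contact_force'],'M',o['moment'],'w',o['grip_width'],'q',o['joints'])
    print('rot deg (tool)',np.degrees(R.from_matrix(Rc.T@Rt).as_rotvec()))
    print('shift now-axes',Rc.T@(p-o['tcp_pos']),'shift target-axes',Rt.T@(p-o['tcp_pos']))
E
python3 - <<'E'
from h import *
delta(bot('d',.302),RG)
E
```

```text
t 1.7 tcp [0.2224 0.6373 0.4047] F [ 0.4845 -0.0787 -0.2625] M [0.0147 0.013  0.0337] w 0.08534033562842491 q [-1.3431  0.477   0.0224  1.5554 -0.0115  1.1093 -0.0831]
rot deg (tool) [ -8.4173 -32.2746 -28.4221]
shift now-axes [-0.319  -0.3142  0.1239] shift target-axes [-0.0372 -0.43    0.1719]
```

Request:
arm_command([
  {"claw": 0.25, "tx": -0.027, "ty": -0.027, "tz": 0.0},
  {"claw": 0.25, "tx": -0.027, "ty": -0.027, "tz": 0.0},
  {"claw": 0.25, "tx": -0.027, "ty": -0.027, "tz": 0.0},
  {"claw": 0.25, "tx": -0.027, "ty": -0.027, "tz": 0.0},
  {"claw": 0.25, "tx": -0.027, "ty": -0.027, "tz": 0.0},
  {"claw": 0.25, "tx": -0.027, "ty": -0.027, "tz": 0.0},
  {"claw": 0.25, "tx": -0.027, "ty": -0.027, "tz": 0.0},
  {"claw": 0.25, "tx": -0.027, "ty": -0.027, "tz": 0.0},
  {"claw": 0.25, "tx": -0.027, "ty": -0.027, "tz": 0.0},
  {"claw": 0.25, "tx": -0.027, "ty": -0.027, "tz": 0.0},
], squeeze=30)

```text
invalid input at $.plan[0]: expected keys claw, tx, ty, tz, ax, ay, az
```

Request:
arm_command([
  {"ax": -1.05, "ay": -4.03, "az": -3.55},
  {"ax": -1.05, "ay": -4.03, "az": -3.55},
  {"ax": -1.05, "ay": -4.03, "az": -3.55},
  {"ax": -1.05, "ay": -4.03, "az": -3.55},
  {"ax": -1.05, "ay": -4.03, "az": -3.55},
  {"ax": -1.05, "ay": -4.03, "az": -3.55},
  {"ax": -1.05, "ay": -4.03, "az": -3.55},
  {"ax": -1.05, "ay": -4.03, "az": -3.55},
  {},
  {},
])

```text
invalid input at $.plan[0]: expected keys claw, tx, ty, tz, ax, ay, az
```

Run:
```python
from h import *
delta(bot('d',.302),RG)
```

```text
t 1.7 tcp [0.2224 0.6373 0.4047] F [ 0.4845 -0.0787 -0.2625] M [0.0147 0.013  0.0337] w 0.08534033562842491 q [-1.3431  0.477   0.0224  1.5554 -0.0115  1.1093 -0.0831]
rot deg (tool) [ -8.4173 -32.2746 -28.4221]
shift now-axes [-0.319  -0.3142  0.1239] shift target-axes [-0.0372 -0.43    0.1719]
```

All keys are needed in every row.

Request:
arm_command([
  {"claw": 0.25, "tx": -0.027, "ty": -0.027, "tz": 0, "ax": 0, "ay": 0, "az": 0},
  {"claw": 0.25, "tx": -0.027, "ty": -0.027, "tz": 0, "ax": 0, "ay": 0, "az": 0},
  {"claw": 0.25, "tx": -0.027, "ty": -0.027, "tz": 0, "ax": 0, "ay": 0, "az": 0},
  {"claw": 0.25, "tx": -0.027, "ty": -0.027, "tz": 0, "ax": 0, "ay": 0, "az": 0},
  {"claw": 0.25, "tx": -0.027, "ty": -0.027, "tz": 0, "ax": 0, "ay": 0, "az": 0},
  {"claw": 0.25, "tx": -0.027, "ty": -0.027, "tz": 0, "ax": 0, "ay": 0, "az": 0},
  {"claw": 0.25, "tx": -0.027, "ty": -0.027, "tz": 0, "ax": 0, "ay": 0, "az": 0},
  {"claw": 0.25, "tx": -0.027, "ty": -0.027, "tz": 0, "ax": 0, "ay": 0, "az": 0},
  {"claw": 0.25, "tx": -0.027, "ty": -0.027, "tz": 0, "ax": 0, "ay": 0, "az": 0},
  {"claw": 0.25, "tx": -0.027, "ty": -0.027, "tz": 0, "ax": 0, "ay": 0, "az": 0},
], squeeze=30)

```text
clock: 2.53
tcp_pos: [0.3888, 0.2916, 0.405]
orientation: [0.525, 3.097, 0.001]
contact_force: [1.4, -0.3, -0.3]
grip_width: 0.064
gripper_force: 0.0
```

Request:
arm_command([
  {"claw": 0.25, "tx": 0, "ty": 0, "tz": 0, "ax": -1.05, "ay": -4.03, "az": -3.55},
  {"claw": 0.25, "tx": 0, "ty": 0, "tz": 0, "ax": -1.05, "ay": -4.03, "az": -3.55},
  {"claw": 0.25, "tx": 0, "ty": 0, "tz": 0, "ax": -1.05, "ay": -4.03, "az": -3.55},
  {"claw": 0.25, "tx": 0, "ty": 0, "tz": 0, "ax": -1.05, "ay": -4.03, "az": -3.55},
  {"claw": 0.25, "tx": 0, "ty": 0, "tz": 0, "ax": -1.05, "ay": -4.03, "az": -3.55},
  {"claw": 0.25, "tx": 0, "ty": 0, "tz": 0, "ax": -1.05, "ay": -4.03, "az": -3.55},
  {"claw": 0.25, "tx": 0, "ty": 0, "tz": 0, "ax": -1.05, "ay": -4.03, "az": -3.55},
  {"claw": 0.25, "tx": 0, "ty": 0, "tz": 0, "ax": -1.05, "ay": -4.03, "az": -3.55},
  {"claw": 0.25, "tx": 0, "ty": 0, "tz": 0, "ax": 0, "ay": 0, "az": 0},
  {"claw": 0.25, "tx": 0, "ty": 0, "tz": 0, "ax": 0, "ay": 0, "az": 0},
])

```text
clock: 3.37
tcp_pos: [0.388, 0.2933, 0.4047]
orientation: [-0.222, 2.56, 0.066]
contact_force: [-0.7, -0.8, -0.3]
grip_width: 0.0641
gripper_force: 0.0
```

Run:
```python
from h import *
delta(bot('d',.302),RG)
```

```text
t 3.3667 tcp [0.388  0.2933 0.4047] F [-0.7237 -0.7576 -0.3307] M [-0.0921  0.5499  0.0005] w 0.06412797987346883 q [-1.0359  0.0661  0.1533  2.1782  0.7075  0.5595  0.3131]
rot deg (tool) [-0.0358 -0.147  -0.0979]
shift now-axes [ 0.0491 -0.0624  0.1158] shift target-axes [ 0.0495 -0.0624  0.1156]
```

Request:
arm_command([
  {"claw": 0.25, "tx": 0.007, "ty": -0.0089, "tz": 0.0165, "ax": 0, "ay": 0, "az": 0},
  {"claw": 0.25, "tx": 0.007, "ty": -0.0089, "tz": 0.0165, "ax": 0, "ay": 0, "az": 0},
  {"claw": 0.25, "tx": 0.007, "ty": -0.0089, "tz": 0.0165, "ax": 0, "ay": 0, "az": 0},
  {"claw": 0.25, "tx": 0.007, "ty": -0.0089, "tz": 0.0165, "ax": 0, "ay": 0, "az": 0},
  {"claw": 0.25, "tx": 0.007, "ty": -0.0089, "tz": 0.0165, "ax": 0, "ay": 0, "az": 0},
  {"claw": 0.25, "tx": 0.007, "ty": -0.0089, "tz": 0.0165, "ax": 0, "ay": 0, "az": 0},
  {"claw": 0.25, "tx": 0.007, "ty": -0.0089, "tz": 0.0165, "ax": 0, "ay": 0, "az": 0},
  {"claw": 0.25, "tx": 0, "ty": 0, "tz": 0, "ax": 0, "ay": 0, "az": 0},
  {"claw": 0.25, "tx": 0, "ty": 0, "tz": 0, "ax": 0, "ay": 0, "az": 0},
  {"claw": 0.25, "tx": 0, "ty": 0, "tz": 0, "ax": 0, "ay": 0, "az": 0},
])

```text
clock: 4.2
tcp_pos: [0.421, 0.2366, 0.282]
orientation: [-0.221, 2.557, 0.067]
contact_force: [-0.1, 0.1, 0.5]
grip_width: 0.0639
gripper_force: 0.0
```

Run:
```python
from h import *
delta(bot('d',.227),RG)
for n in('side','top'):
    im=snap(n,n+'1.png'); 
    for d in r.tip_of('bottle_d_mid',n): print(n,round(d['confidence'],2),w(n,d['location']))
a=cv2.imread('pics/side1.png')[110:270,160:360]; b=cv2.imread('pics/top1.png')[110:270,120:320]
cv2.imwrite('pics/c1.png',cv2.resize(np.vstack([a,b]).reshape(2,160,200,3).transpose(1,0,2,3).reshape(160,400,3),None,fx=2,fy=2,interpolation=2))
```

```text
t 4.2 tcp [0.421  0.2366 0.282 ] F [-0.1458  0.1009  0.546 ] M [-0.0749  0.5905 -0.021 ] w 0.06390736629574342 q [-1.0395  0.2829  0.352   2.3202  1.3005  0.2003 -0.2272]
rot deg (tool) [-0.0108  0.0197 -0.1005]
shift now-axes [ 0.0017 -0.0009  0.0753] shift target-axes [ 0.0017 -0.0009  0.0753]
side 0.87 [0.5525 0.2575 0.0738]
side 0.55 [0.561  0.1852 0.0759]
top 0.92 [0.5489 0.2593 0.0727]
```

View pics/c1.png

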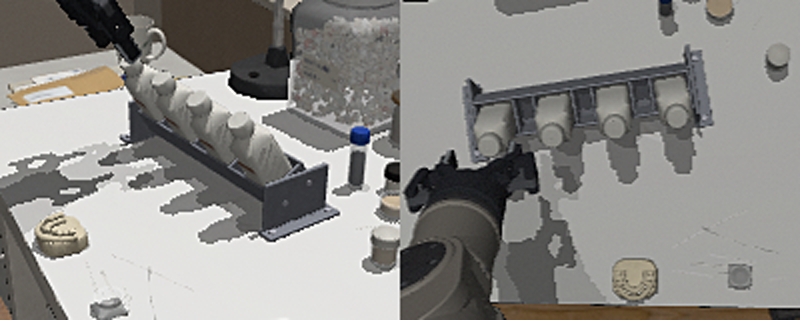

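The crop shows the open fingers straddling bottle d's line, centred near (490,150). So I descend along the axis.

Request:
arm_command([
  {"claw": 0.25, "tx": 0, "ty": 0, "tz": 0.0095, "ax": 0, "ay": 0, "az": 0},
  {"claw": 0.25, "tx": 0, "ty": 0, "tz": 0.0095, "ax": 0, "ay": 0, "az": 0},
  {"claw": 0.25, "tx": 0, "ty": 0, "tz": 0.0095, "ax": 0, "ay": 0, "az": 0},
  {"claw": 0.25, "tx": 0, "ty": 0, "tz": 0.0095, "ax": 0, "ay": 0, "az": 0},
  {"claw": 0.25, "tx": 0, "ty": 0, "tz": 0.0095, "ax": 0, "ay": 0, "az": 0},
  {"claw": 0.25, "tx": 0, "ty": 0, "tz": 0.0095, "ax": 0, "ay": 0, "az": 0},
  {"claw": 0.25, "tx": 0, "ty": 0, "tz": 0.0095, "ax": 0, "ay": 0, "az": 0},
  {"claw": 0.25, "tx": 0, "ty": 0, "tz": 0.0085, "ax": 0, "ay": 0, "az": 0},
  {"claw": 0.25, "tx": 0, "ty": 0, "tz": 0, "ax": 0, "ay": 0, "az": 0},
  {"claw": 0.25, "tx": 0, "ty": 0, "tz": 0, "ax": 0, "ay": 0, "az": 0},
])

```text
clock: 5.23
tcp_pos: [0.4609, 0.2429, 0.2185]
orientation: [-0.222, 2.558, 0.066]
contact_force: [-0.0, 0.0, -0.2]
grip_width: 0.0639
gripper_force: 0.0
```

Run:
```python
from h import *
delta(bot('d',.227),RG)
```

```text
t 5.2333 tcp [0.4609 0.2429 0.2185] F [-0.0202  0.0437 -0.2045] M [-0.0798  0.5732  0.024 ] w 0.06389586812658252 q [-0.785   0.4545  0.1219  2.2571  1.9086  0.2314 -0.8049]
rot deg (tool) [-0.0136 -0.0248 -0.0613]
shift now-axes [ 0.001  -0.0002  0.0001] shift target-axes [ 0.001  -0.0002  0.0001]
```

Request:
arm_command([
  {"claw": 0.35, "tx": 0, "ty": 0, "tz": 0, "ax": 0, "ay": 0, "az": 0},
  {"claw": 0.42, "tx": 0, "ty": 0, "tz": 0, "ax": 0, "ay": 0, "az": 0},
  {"claw": 0.5, "tx": 0, "ty": 0, "tz": 0, "ax": 0, "ay": 0, "az": 0},
  {"claw": 0.6, "tx": 0, "ty": 0, "tz": 0, "ax": 0, "ay": 0, "az": 0},
  {"claw": 0.8, "tx": 0, "ty": 0, "tz": 0, "ax": 0, "ay": 0, "az": 0},
  {"claw": 1, "tx": 0, "ty": 0, "tz": 0, "ax": 0, "ay": 0, "az": 0},
  {"claw": 1, "tx": 0, "ty": 0, "tz": 0, "ax": 0, "ay": 0, "az": 0},
  {"claw": 1, "tx": 0, "ty": 0, "tz": 0, "ax": 0, "ay": 0, "az": 0},
  {"claw": 1, "tx": 0, "ty": 0, "tz": 0, "ax": 0, "ay": 0, "az": 0},
  {"claw": 1, "tx": 0, "ty": 0, "tz": 0, "ax": 0, "ay": 0, "az": 0},
], squeeze=35)

```text
clock: 6.07
tcp_pos: [0.4608, 0.243, 0.2186]
orientation: [-0.223, 2.557, 0.066]
contact_force: [-2.6, -2.2, 5.8]
grip_width: 0.0395
gripper_force: 39.6
```

Request:
arm_command([
  {"claw": 1, "tx": 0, "ty": 0, "tz": -0.003, "ax": 0, "ay": 0, "az": 0},
  {"claw": 1, "tx": 0, "ty": 0, "tz": -0.006, "ax": 0, "ay": 0, "az": 0},
  {"claw": 1, "tx": 0, "ty": 0, "tz": -0.006, "ax": 0, "ay": 0, "az": 0},
  {"claw": 1, "tx": 0, "ty": 0, "tz": -0.006, "ax": 0, "ay": 0, "az": 0},
  {"claw": 1, "tx": 0, "ty": 0, "tz": -0.006, "ax": 0, "ay": 0, "az": 0},
  {"claw": 1, "tx": 0, "ty": 0, "tz": -0.006, "ax": 0, "ay": 0, "az": 0},
  {"claw": 1, "tx": 0, "ty": 0, "tz": -0.006, "ax": 0, "ay": 0, "az": 0},
  {"claw": 1, "tx": 0, "ty": 0, "tz": -0.003, "ax": 0, "ay": 0, "az": 0},
  {"claw": 1, "tx": 0, "ty": 0, "tz": 0, "ax": 0, "ay": 0, "az": 0},
  {"claw": 1, "tx": 0, "ty": 0, "tz": 0, "ax": 0, "ay": 0, "az": 0},
])

```text
clock: 6.9
tcp_pos: [0.438, 0.2391, 0.2534]
orientation: [-0.224, 2.558, 0.066]
contact_force: [-0.1, 0.5, -1.2]
grip_width: 0.0395
gripper_force: 39.2
```

Run:
```python
from h import *
delta(bot('d',.227),RG)
im=r.grab_frame('side')
for i in range(4):
    o=r.get_obs();print(o['contact_force'],o['moment'],o['gripper_force']); r.grab_frame('side')
```

```text
t 6.9 tcp [0.438  0.2391 0.2534] F [-0.0968  0.5206 -1.2314] M [-0.1791  0.6575  0.0125] w 0.03952575171691471 q [-0.911   0.3598  0.2352  2.2967  1.6188  0.1999 -0.5342]
rot deg (tool) [ 0.0122 -0.0478 -0.005 ]
shift now-axes [ 0.0005 -0.0004  0.0421] shift target-axes [ 0.0005 -0.0004  0.0421]
[-0.2024  0.5486 -1.8637] [-0.121   0.6805  0.0202] 39.189445562660694
[ 0.3704 -0.0654 -2.0395] [-0.132   0.7243  0.0092] 39.189622923731804
[-0.6566  0.1136 -1.2789] [-0.1404  0.7298  0.0143] 39.18929670006037
[ 0.241   0.642  -0.5933] [-0.1319  0.7468  0.0274] 39.18987762182951
```

Bottle d weighs about 1.4 N, so it is empty. I put it back and go on to c.

Request:
arm_command([
  {"claw": 1, "tx": 0, "ty": 0, "tz": 0.003, "ax": 0, "ay": 0, "az": 0},
  {"claw": 1, "tx": 0, "ty": 0, "tz": 0.006, "ax": 0, "ay": 0, "az": 0},
  {"claw": 1, "tx": 0, "ty": 0, "tz": 0.006, "ax": 0, "ay": 0, "az": 0},
  {"claw": 1, "tx": 0, "ty": 0, "tz": 0.006, "ax": 0, "ay": 0, "az": 0},
  {"claw": 1, "tx": 0, "ty": 0, "tz": 0.006, "ax": 0, "ay": 0, "az": 0},
  {"claw": 1, "tx": 0, "ty": 0, "tz": 0.006, "ax": 0, "ay": 0, "az": 0},
  {"claw": 1, "tx": 0, "ty": 0, "tz": 0.006, "ax": 0, "ay": 0, "az": 0},
  {"claw": 1, "tx": 0, "ty": 0, "tz": 0.003, "ax": 0, "ay": 0, "az": 0},
  {"claw": 1, "tx": 0, "ty": 0, "tz": 0, "ax": 0, "ay": 0, "az": 0},
  {"claw": 1, "tx": 0, "ty": 0, "tz": 0, "ax": 0, "ay": 0, "az": 0},
])

```text
clock: 7.98
tcp_pos: [0.4616, 0.2425, 0.2184]
orientation: [-0.221, 2.557, 0.065]
contact_force: [4.8, -1.0, -1.5]
grip_width: 0.0394
gripper_force: 39.2
```

Run:
```python
from h import *
delta(bot('d',.227),RG)
for n in('side','top'):
    r.grab_frame(n)
    for d in r.tip_of('bottle_d_mid',n): print(n,round(d['confidence'],2),w(n,d['location']))
```

```text
t 7.9833 tcp [0.4616 0.2425 0.2184] F [ 4.7504 -1.0414 -1.5237] M [-0.362  -0.1733 -0.2713] w 0.03942405688792798 q [-0.7661  0.4542  0.1004  2.2553  1.8945  0.241  -0.7872]
rot deg (tool) [-0.0958  0.0371 -0.0816]
shift now-axes [ 0.0014  0.0003 -0.0003] shift target-axes [ 0.0014  0.0003 -0.0003]
side 0.53 [0.5505 0.2604 0.079 ]
top 0.74 [0.5494 0.2593 0.077 ]
```

Request:
arm_command([
  {"claw": 0.4, "tx": 0, "ty": 0, "tz": 0, "ax": 0, "ay": 0, "az": 0},
  {"claw": 0.25, "tx": 0, "ty": 0, "tz": 0, "ax": 0, "ay": 0, "az": 0},
  {"claw": 0.25, "tx": 0, "ty": 0, "tz": 0, "ax": 0, "ay": 0, "az": 0},
  {"claw": 0.25, "tx": 0, "ty": 0, "tz": -0.005, "ax": 0, "ay": 0, "az": 0},
  {"claw": 0.25, "tx": 0, "ty": 0, "tz": -0.01, "ax": 0, "ay": 0, "az": 0},
  {"claw": 0.25, "tx": 0, "ty": 0, "tz": -0.012, "ax": 0, "ay": 0, "az": 0},
  {"claw": 0.25, "tx": 0, "ty": 0, "tz": -0.012, "ax": 0, "ay": 0, "az": 0},
  {"claw": 0.25, "tx": 0, "ty": 0, "tz": -0.012, "ax": 0, "ay": 0, "az": 0},
  {"claw": 0.25, "tx": 0, "ty": 0, "tz": -0.012, "ax": 0, "ay": 0, "az": 0},
  {"claw": 0.25, "tx": 0, "ty": 0, "tz": -0.012, "ax": 0, "ay": 0, "az": 0},
])

```text
clock: 9.02
tcp_pos: [0.4196, 0.2361, 0.2814]
orientation: [-0.225, 2.559, 0.067]
contact_force: [-0.3, -0.1, 0.1]
grip_width: 0.0636
gripper_force: 0.0
```

Request:
arm_command([
  {"claw": 0.25, "tx": 0, "ty": -0.01, "tz": 0, "ax": 0, "ay": 0, "az": 0},
  {"claw": 0.25, "tx": 0, "ty": -0.012, "tz": 0, "ax": 0, "ay": 0, "az": 0},
  {"claw": 0.25, "tx": 0, "ty": -0.013, "tz": 0, "ax": 0, "ay": 0, "az": 0},
  {"claw": 0.25, "tx": 0, "ty": -0.013, "tz": 0, "ax": 0, "ay": 0, "az": 0},
  {"claw": 0.25, "tx": 0, "ty": -0.013, "tz": 0, "ax": 0, "ay": 0, "az": 0},
  {"claw": 0.25, "tx": 0, "ty": -0.013, "tz": 0, "ax": 0, "ay": 0, "az": 0},
  {"claw": 0.25, "tx": 0, "ty": 0, "tz": 0, "ax": 0, "ay": 0, "az": 0},
  {"claw": 0.25, "tx": 0, "ty": 0, "tz": 0, "ax": 0, "ay": 0, "az": 0},
  {"claw": 0.25, "tx": 0, "ty": 0, "tz": 0, "ax": 0, "ay": 0, "az": 0},
  {"claw": 0.25, "tx": 0, "ty": 0, "tz": 0, "ax": 0, "ay": 0, "az": 0},
])

```text
clock: 9.85
tcp_pos: [0.4332, 0.1641, 0.2812]
orientation: [-0.226, 2.558, 0.067]
contact_force: [0.3, 1.3, -0.2]
grip_width: 0.0642
gripper_force: 0.0
```

Run:
```python
from h import *
delta(bot('c',.227),RG)
for n in('side','top'):
    r.grab_frame(n)
    for k in 'cd':
      for d in r.tip_of('bottle_%s_mid'%k,n): print(k,n,round(d['confidence'],2),w(n,d['location']))
```

```text
t 9.85 tcp [0.4332 0.1641 0.2812] F [ 0.2756  1.3434 -0.1736] M [-0.1024  0.5963  0.0131] w 0.06419298386678504 q [-0.6709  0.2413  0.1186  2.3581  1.5466  0.1785 -0.3135]
rot deg (tool) [ 0.0703 -0.0356  0.0588]
shift now-axes [ 0.0006 -0.0014  0.075 ] shift target-axes [ 0.0007 -0.0013  0.075 ]
c side 0.57 [0.5588 0.1829 0.0761]
d side 0.68 [0.5504 0.2617 0.0772]
c top 0.66 [0.5609 0.1881 0.08  ]
d top 0.58 [0.5503 0.2603 0.0795]
```

Request:
arm_command([
  {"claw": 0.25, "tx": 0, "ty": -0.001, "tz": 0.0095, "ax": 0, "ay": 0, "az": 0},
  {"claw": 0.25, "tx": 0, "ty": 0, "tz": 0.0095, "ax": 0, "ay": 0, "az": 0},
  {"claw": 0.25, "tx": 0, "ty": 0, "tz": 0.0095, "ax": 0, "ay": 0, "az": 0},
  {"claw": 0.25, "tx": 0, "ty": 0, "tz": 0.0095, "ax": 0, "ay": 0, "az": 0},
  {"claw": 0.25, "tx": 0, "ty": 0, "tz": 0.0095, "ax": 0, "ay": 0, "az": 0},
  {"claw": 0.25, "tx": 0, "ty": 0, "tz": 0.0095, "ax": 0, "ay": 0, "az": 0},
  {"claw": 0.25, "tx": 0, "ty": 0, "tz": 0.0095, "ax": 0, "ay": 0, "az": 0},
  {"claw": 0.25, "tx": 0, "ty": 0, "tz": 0.0085, "ax": 0, "ay": 0, "az": 0},
  {"claw": 0.25, "tx": 0, "ty": 0, "tz": 0, "ax": 0, "ay": 0, "az": 0},
  {"claw": 0.25, "tx": 0, "ty": 0, "tz": 0, "ax": 0, "ay": 0, "az": 0},
])

```text
clock: 10.98
tcp_pos: [0.4738, 0.169, 0.2179]
orientation: [-0.223, 2.559, 0.066]
contact_force: [-0.5, 1.6, -0.2]
grip_width: 0.0643
gripper_force: 0.3
```

Request:
arm_command([
  {"claw": 0.35, "tx": 0, "ty": 0, "tz": 0, "ax": 0, "ay": 0, "az": 0},
  {"claw": 0.42, "tx": 0, "ty": 0, "tz": 0, "ax": 0, "ay": 0, "az": 0},
  {"claw": 0.5, "tx": 0, "ty": 0, "tz": 0, "ax": 0, "ay": 0, "az": 0},
  {"claw": 0.6, "tx": 0, "ty": 0, "tz": 0, "ax": 0, "ay": 0, "az": 0},
  {"claw": 0.8, "tx": 0, "ty": 0, "tz": 0, "ax": 0, "ay": 0, "az": 0},
  {"claw": 1, "tx": 0, "ty": 0, "tz": 0, "ax": 0, "ay": 0, "az": 0},
  {"claw": 1, "tx": 0, "ty": 0, "tz": 0, "ax": 0, "ay": 0, "az": 0},
  {"claw": 1, "tx": 0, "ty": 0, "tz": 0, "ax": 0, "ay": 0, "az": 0},
  {"claw": 1, "tx": 0, "ty": 0, "tz": 0, "ax": 0, "ay": 0, "az": 0},
  {"claw": 1, "tx": 0, "ty": 0, "tz": 0, "ax": 0, "ay": 0, "az": 0},
])

```text
clock: 11.82
tcp_pos: [0.4737, 0.1691, 0.2186]
orientation: [-0.223, 2.557, 0.066]
contact_force: [-3.5, -0.6, 6.2]
grip_width: 0.0395
gripper_force: 38.7
```

Request:
arm_command([
  {"claw": 1, "tx": 0, "ty": 0, "tz": -0.003, "ax": 0, "ay": 0, "az": 0},
  {"claw": 1, "tx": 0, "ty": 0, "tz": -0.006, "ax": 0, "ay": 0, "az": 0},
  {"claw": 1, "tx": 0, "ty": 0, "tz": -0.006, "ax": 0, "ay": 0, "az": 0},
  {"claw": 1, "tx": 0, "ty": 0, "tz": -0.006, "ax": 0, "ay": 0, "az": 0},
  {"claw": 1, "tx": 0, "ty": 0, "tz": -0.006, "ax": 0, "ay": 0, "az": 0},
  {"claw": 1, "tx": 0, "ty": 0, "tz": -0.006, "ax": 0, "ay": 0, "az": 0},
  {"claw": 1, "tx": 0, "ty": 0, "tz": -0.006, "ax": 0, "ay": 0, "az": 0},
  {"claw": 1, "tx": 0, "ty": 0, "tz": -0.003, "ax": 0, "ay": 0, "az": 0},
  {"claw": 1, "tx": 0, "ty": 0, "tz": 0, "ax": 0, "ay": 0, "az": 0},
  {"claw": 1, "tx": 0, "ty": 0, "tz": 0, "ax": 0, "ay": 0, "az": 0},
])

```text
clock: 12.65
tcp_pos: [0.451, 0.1652, 0.2535]
orientation: [-0.224, 2.558, 0.066]
contact_force: [-0.2, -0.7, -1.0]
grip_width: 0.0397
gripper_force: 38.1
```

```bash
cat > w.py <<'E'
from h import *
import sys
delta(bot(sys.argv[1],.227),RG)
F=[]
for i in range(5):
    r.grab_frame('side'); o=r.get_obs(); F.append(np.r_[o['contact_force'],o['moment']])
print(np.mean(F,0))
E
python3 w.py c
```

```text
t 12.65 tcp [0.451  0.1652 0.2535] F [-0.2313 -0.6921 -1.0173] M [-0.1307  0.7221 -0.0275] w 0.039720736451758935 q [-0.5314  0.3255 -0.014   2.3311  1.8526  0.2104 -0.6004]
rot deg (tool) [ 0.003  -0.0333 -0.0091]
shift now-axes [0.0005 0.0007 0.0422] shift target-axes [0.0005 0.0007 0.0422]
[ 0.2133 -0.0622 -0.75   -0.115   0.717   0.0016]
```

c is empty as well. I put it back and go on to b.

Request:
arm_command([
  {"claw": 1, "tx": 0, "ty": 0, "tz": 0.003, "ax": 0, "ay": 0, "az": 0},
  {"claw": 1, "tx": 0, "ty": 0, "tz": 0.006, "ax": 0, "ay": 0, "az": 0},
  {"claw": 1, "tx": 0, "ty": 0, "tz": 0.006, "ax": 0, "ay": 0, "az": 0},
  {"claw": 1, "tx": 0, "ty": 0, "tz": 0.006, "ax": 0, "ay": 0, "az": 0},
  {"claw": 1, "tx": 0, "ty": 0, "tz": 0.006, "ax": 0, "ay": 0, "az": 0},
  {"claw": 1, "tx": 0, "ty": 0, "tz": 0.006, "ax": 0, "ay": 0, "az": 0},
  {"claw": 1, "tx": 0, "ty": 0, "tz": 0.006, "ax": 0, "ay": 0, "az": 0},
  {"claw": 1, "tx": 0, "ty": 0, "tz": 0.003, "ax": 0, "ay": 0, "az": 0},
  {"claw": 1, "tx": 0, "ty": 0, "tz": 0, "ax": 0, "ay": 0, "az": 0},
  {"claw": 1, "tx": 0, "ty": 0, "tz": 0, "ax": 0, "ay": 0, "az": 0},
])

```text
clock: 13.73
tcp_pos: [0.4741, 0.1687, 0.2181]
orientation: [-0.222, 2.558, 0.065]
contact_force: [1.5, 0.2, -1.8]
grip_width: 0.0392
gripper_force: 35.3
```

Request:
arm_command([
  {"claw": 0.4, "tx": 0, "ty": 0, "tz": 0, "ax": 0, "ay": 0, "az": 0},
  {"claw": 0.29, "tx": 0, "ty": 0, "tz": 0, "ax": 0, "ay": 0, "az": 0},
  {"claw": 0.29, "tx": 0, "ty": 0, "tz": 0, "ax": 0, "ay": 0, "az": 0},
  {"claw": 0.29, "tx": 0, "ty": 0, "tz": -0.005, "ax": 0, "ay": 0, "az": 0},
  {"claw": 0.29, "tx": 0, "ty": 0, "tz": -0.01, "ax": 0, "ay": 0, "az": 0},
  {"claw": 0.29, "tx": 0, "ty": 0, "tz": -0.012, "ax": 0, "ay": 0, "az": 0},
  {"claw": 0.29, "tx": 0, "ty": 0, "tz": -0.012, "ax": 0, "ay": 0, "az": 0},
  {"claw": 0.29, "tx": 0, "ty": 0, "tz": -0.012, "ax": 0, "ay": 0, "az": 0},
  {"claw": 0.29, "tx": 0, "ty": 0, "tz": -0.012, "ax": 0, "ay": 0, "az": 0},
  {"claw": 0.29, "tx": 0, "ty": 0, "tz": -0.012, "ax": 0, "ay": 0, "az": 0},
])

```text
clock: 14.57
tcp_pos: [0.4329, 0.1621, 0.2819]
orientation: [-0.224, 2.558, 0.067]
contact_force: [-0.0, -0.2, 1.2]
grip_width: 0.0607
gripper_force: 0.0
```

Request:
arm_command([
  {"claw": 0.29, "tx": 0, "ty": -0.01, "tz": 0, "ax": 0, "ay": 0, "az": 0},
  {"claw": 0.29, "tx": 0, "ty": -0.012, "tz": 0, "ax": 0, "ay": 0, "az": 0},
  {"claw": 0.29, "tx": 0, "ty": -0.013, "tz": 0, "ax": 0, "ay": 0, "az": 0},
  {"claw": 0.29, "tx": 0, "ty": -0.013, "tz": 0, "ax": 0, "ay": 0, "az": 0},
  {"claw": 0.29, "tx": 0, "ty": -0.013, "tz": 0, "ax": 0, "ay": 0, "az": 0},
  {"claw": 0.29, "tx": 0, "ty": -0.013, "tz": 0, "ax": 0, "ay": 0, "az": 0},
  {"claw": 0.29, "tx": 0, "ty": 0, "tz": 0, "ax": 0, "ay": 0, "az": 0},
  {"claw": 0.29, "tx": 0, "ty": 0, "tz": 0, "ax": 0, "ay": 0, "az": 0},
  {"claw": 0.29, "tx": 0, "ty": 0, "tz": 0, "ax": 0, "ay": 0, "az": 0},
  {"claw": 0.29, "tx": 0, "ty": 0, "tz": 0, "ax": 0, "ay": 0, "az": 0},
])

```text
clock: 15.4
tcp_pos: [0.4462, 0.0904, 0.2813]
orientation: [-0.226, 2.558, 0.067]
contact_force: [-0.2, 0.1, -0.5]
grip_width: 0.0607
gripper_force: 0.0
```

Run:
```python
from h import *
delta(bot('b',.227),RG)
for n in('side','top'):
    r.grab_frame(n)
    for k in 'bcd':
      for d in r.tip_of('bottle_%s_mid'%k,n): print(k,n,round(d['confidence'],2),w(n,d['location']))
```

```text
t 15.4 tcp [0.4462 0.0904 0.2813] F [-0.2194  0.096  -0.5408] M [-0.1262  0.5733  0.0149] w 0.06067835970363095 q [-0.1188  0.2414 -0.2805  2.3558  1.667   0.1729 -0.2431]
rot deg (tool) [ 0.0761 -0.0238  0.0855]
shift now-axes [ 0.0007 -0.0006  0.0751] shift target-axes [ 0.0007 -0.0005  0.0751]
b side 0.79 [0.5746 0.1092 0.0805]
c side 0.61 [0.5614 0.183  0.0757]
d side 0.57 [0.5503 0.2583 0.076 ]
b top 0.97 [0.5741 0.1074 0.0793]
c top 0.56 [0.5599 0.1901 0.0774]
d top 0.89 [0.5513 0.2589 0.073 ]
```

Request:
arm_command([
  {"claw": 0.28, "tx": 0, "ty": -0.001, "tz": 0.0095, "ax": 0, "ay": 0, "az": 0},
  {"claw": 0.28, "tx": 0, "ty": 0, "tz": 0.0095, "ax": 0, "ay": 0, "az": 0},
  {"claw": 0.28, "tx": 0, "ty": 0, "tz": 0.0095, "ax": 0, "ay": 0, "az": 0},
  {"claw": 0.28, "tx": 0, "ty": 0, "tz": 0.0095, "ax": 0, "ay": 0, "az": 0},
  {"claw": 0.28, "tx": 0, "ty": 0, "tz": 0.0095, "ax": 0, "ay": 0, "az": 0},
  {"claw": 0.28, "tx": 0, "ty": 0, "tz": 0.0095, "ax": 0, "ay": 0, "az": 0},
  {"claw": 0.28, "tx": 0, "ty": 0, "tz": 0.0095, "ax": 0, "ay": 0, "az": 0},
  {"claw": 0.28, "tx": 0, "ty": 0, "tz": 0.0085, "ax": 0, "ay": 0, "az": 0},
  {"claw": 0.28, "tx": 0, "ty": 0, "tz": 0, "ax": 0, "ay": 0, "az": 0},
  {"claw": 0.28, "tx": 0, "ty": 0, "tz": 0, "ax": 0, "ay": 0, "az": 0},
])

```text
clock: 16.63
tcp_pos: [0.4867, 0.0951, 0.2178]
orientation: [-0.223, 2.559, 0.066]
contact_force: [-0.2, 0.4, 0.8]
grip_width: 0.0617
gripper_force: 0.0
```

Request:
arm_command([
  {"claw": 0.35, "tx": 0, "ty": 0, "tz": 0, "ax": 0, "ay": 0, "az": 0},
  {"claw": 0.42, "tx": 0, "ty": 0, "tz": 0, "ax": 0, "ay": 0, "az": 0},
  {"claw": 0.5, "tx": 0, "ty": 0, "tz": 0, "ax": 0, "ay": 0, "az": 0},
  {"claw": 0.6, "tx": 0, "ty": 0, "tz": 0, "ax": 0, "ay": 0, "az": 0},
  {"claw": 0.8, "tx": 0, "ty": 0, "tz": 0, "ax": 0, "ay": 0, "az": 0},
  {"claw": 1, "tx": 0, "ty": 0, "tz": 0, "ax": 0, "ay": 0, "az": 0},
  {"claw": 1, "tx": 0, "ty": 0, "tz": 0, "ax": 0, "ay": 0, "az": 0},
  {"claw": 1, "tx": 0, "ty": 0, "tz": 0, "ax": 0, "ay": 0, "az": 0},
  {"claw": 1, "tx": 0, "ty": 0, "tz": 0, "ax": 0, "ay": 0, "az": 0},
  {"claw": 1, "tx": 0, "ty": 0, "tz": 0, "ax": 0, "ay": 0, "az": 0},
])

```text
clock: 17.47
tcp_pos: [0.4866, 0.095, 0.2187]
orientation: [-0.223, 2.557, 0.065]
contact_force: [-3.3, -1.3, 6.7]
grip_width: 0.0395
gripper_force: 35.1
```

Request:
arm_command([
  {"claw": 1, "tx": 0, "ty": 0, "tz": -0.003, "ax": 0, "ay": 0, "az": 0},
  {"claw": 1, "tx": 0, "ty": 0, "tz": -0.006, "ax": 0, "ay": 0, "az": 0},
  {"claw": 1, "tx": 0, "ty": 0, "tz": -0.006, "ax": 0, "ay": 0, "az": 0},
  {"claw": 1, "tx": 0, "ty": 0, "tz": -0.006, "ax": 0, "ay": 0, "az": 0},
  {"claw": 1, "tx": 0, "ty": 0, "tz": -0.006, "ax": 0, "ay": 0, "az": 0},
  {"claw": 1, "tx": 0, "ty": 0, "tz": -0.006, "ax": 0, "ay": 0, "az": 0},
  {"claw": 1, "tx": 0, "ty": 0, "tz": -0.006, "ax": 0, "ay": 0, "az": 0},
  {"claw": 1, "tx": 0, "ty": 0, "tz": -0.003, "ax": 0, "ay": 0, "az": 0},
  {"claw": 1, "tx": 0, "ty": 0, "tz": 0, "ax": 0, "ay": 0, "az": 0},
  {"claw": 1, "tx": 0, "ty": 0, "tz": 0, "ax": 0, "ay": 0, "az": 0},
])

```text
clock: 18.3
tcp_pos: [0.4636, 0.0912, 0.2534]
orientation: [-0.224, 2.558, 0.066]
contact_force: [0.1, 0.3, -4.1]
grip_width: 0.0392
gripper_force: 36.6
```

```bash
python3 w.py b
```

```text
t 18.3 tcp [0.4636 0.0912 0.2534] F [ 0.1297  0.2984 -4.1346] M [-0.1464  1.0617  0.0005] w 0.0391662718470852 q [-0.015   0.3385 -0.3899  2.3298  1.9099  0.2339 -0.4557]
rot deg (tool) [-0.0048 -0.0713  0.0066]
shift now-axes [0.     0.0017 0.0423] shift target-axes [0.0001 0.0017 0.0423]
[ 0.172   0.1574 -4.4556 -0.1953  1.0455 -0.0108]
```

b is loaded at 4.4 N. I lift it straight up and then turn it upright.

Request:
arm_command([
  {"claw": 1, "tx": -0.003, "ty": 0, "tz": -0.0046, "ax": 0, "ay": 0, "az": 0},
  {"claw": 1, "tx": -0.006, "ty": 0, "tz": -0.0092, "ax": 0, "ay": 0, "az": 0},
  {"claw": 1, "tx": -0.006, "ty": 0, "tz": -0.0092, "ax": 0, "ay": 0, "az": 0},
  {"claw": 1, "tx": -0.006, "ty": 0, "tz": -0.0092, "ax": 0, "ay": 0, "az": 0},
  {"claw": 1, "tx": -0.006, "ty": 0, "tz": -0.0092, "ax": 0, "ay": 0, "az": 0},
  {"claw": 1, "tx": -0.006, "ty": 0, "tz": -0.0092, "ax": 0, "ay": 0, "az": 0},
  {"claw": 1, "tx": -0.006, "ty": 0, "tz": -0.0092, "ax": 0, "ay": 0, "az": 0},
  {"claw": 1, "tx": -0.006, "ty": 0, "tz": -0.0092, "ax": 0, "ay": 0, "az": 0},
  {"claw": 1, "tx": -0.006, "ty": 0, "tz": -0.0092, "ax": 0, "ay": 0, "az": 0},
  {"claw": 1, "tx": -0.003, "ty": 0, "tz": -0.0046, "ax": 0, "ay": 0, "az": 0},
], squeeze=45)

```text
clock: 19.38
tcp_pos: [0.4645, 0.0912, 0.3532]
orientation: [-0.223, 2.558, 0.065]
contact_force: [0.2, 0.3, -4.1]
grip_width: 0.0391
gripper_force: 48.8
```

Request:
arm_command([
  {"claw": 1, "tx": 0, "ty": 0, "tz": 0, "ax": 0, "ay": 3, "az": 0},
  {"claw": 1, "tx": 0, "ty": 0, "tz": 0, "ax": 0, "ay": 4, "az": 0},
  {"claw": 1, "tx": 0, "ty": 0, "tz": 0, "ax": 0, "ay": 4, "az": 0},
  {"claw": 1, "tx": 0, "ty": 0, "tz": 0, "ax": 0, "ay": 4, "az": 0},
  {"claw": 1, "tx": 0, "ty": 0, "tz": 0, "ax": 0, "ay": 4, "az": 0},
  {"claw": 1, "tx": 0, "ty": 0, "tz": 0, "ax": 0, "ay": 4, "az": 0},
  {"claw": 1, "tx": 0, "ty": 0, "tz": 0, "ax": 0, "ay": 4, "az": 0},
  {"claw": 1, "tx": 0, "ty": 0, "tz": 0, "ax": 0, "ay": 4, "az": 0},
  {"claw": 1, "tx": 0, "ty": 0, "tz": 0, "ax": 0, "ay": 2, "az": 0},
  {"claw": 1, "tx": 0, "ty": 0, "tz": 0, "ax": 0, "ay": 0, "az": 0},
])

```text
clock: 20.22
tcp_pos: [0.4649, 0.091, 0.352]
orientation: [0.272, -3.127, -0.0]
contact_force: [-0.0, -1.6, -4.5]
grip_width: 0.0393
gripper_force: 48.7
```

```bash
cat > t.py <<'E'
from h import *
RU=np.column_stack([-U,S,-Z])
delta(np.array([.451,-.198,.23]),RU)
for n in('side','top'):
    r.grab_frame(n)
    for k in ('bottle_b_mid','bottle_a_mid','bottle_c_mid','bottle_d_mid','tray'):
      for d in r.tip_of(k,n): print(k,n,round(d['confidence'],2),w(n,d['location']))
E
python3 t.py
```

```text
t 20.2167 tcp [0.4649 0.091  0.352 ] F [-0.0301 -1.6075 -4.5477] M [ 0.052  -0.0661 -0.04  ] w 0.039326402834960764 q [ 0.3056  0.292  -0.7288  2.0379  0.2457  0.901   1.1876]
rot deg (tool) [ 0.0203 -0.1758 -0.0537]
shift now-axes [ 0.0632 -0.2823  0.122 ] shift target-axes [ 0.0639 -0.2822  0.122 ]
bottle_b_mid side 0.68 [0.4626 0.0932 0.1808]
bottle_a_mid side 0.57 [0.5904 0.0354 0.0767]
bottle_c_mid side 0.92 [0.5607 0.1838 0.0744]
bottle_c_mid side 0.53 [0.5904 0.0379 0.0779]
bottle_d_mid side 0.59 [0.5503 0.2597 0.0739]
tray side 0.78 [ 0.4514 -0.1971 -0.0016]
bottle_a_mid top 0.87 [0.5904 0.0446 0.0758]
bottle_c_mid top 0.44 [0.5898 0.0401 0.0758]
bottle_d_mid top 0.67 [0.5491 0.2564 0.0728]
tray top 0.6 [ 0.4525 -0.1969  0.0003]
```

Request:
arm_command([
  {"claw": 1, "tx": 0.003, "ty": -0.014, "tz": 0, "ax": 0, "ay": 0, "az": 0},
  {"claw": 1, "tx": 0.0068, "ty": -0.03, "tz": 0, "ax": 0, "ay": 0, "az": 0},
  {"claw": 1, "tx": 0.0075, "ty": -0.0335, "tz": 0, "ax": 0, "ay": 0, "az": 0},
  {"claw": 1, "tx": 0.0075, "ty": -0.0335, "tz": 0, "ax": 0, "ay": 0, "az": 0},
  {"claw": 1, "tx": 0.0075, "ty": -0.0335, "tz": 0, "ax": 0, "ay": 0, "az": 0},
  {"claw": 1, "tx": 0.0075, "ty": -0.0335, "tz": 0, "ax": 0, "ay": 0, "az": 0},
  {"claw": 1, "tx": 0.0075, "ty": -0.0335, "tz": 0, "ax": 0, "ay": 0, "az": 0},
  {"claw": 1, "tx": 0.0075, "ty": -0.0335, "tz": 0, "ax": 0, "ay": 0, "az": 0},
  {"claw": 1, "tx": 0.0055, "ty": -0.024, "tz": 0, "ax": 0, "ay": 0, "az": 0},
  {"claw": 1, "tx": 0.003, "ty": -0.013, "tz": 0, "ax": 0, "ay": 0, "az": 0},
])

```text
clock: 21.65
tcp_pos: [0.4502, -0.2014, 0.3522]
orientation: [0.266, -3.129, 0.002]
contact_force: [-0.4, -0.4, -4.8]
grip_width: 0.0392
gripper_force: 48.7
```

Request:
arm_command([
  {"claw": 1, "tx": 0, "ty": 0, "tz": 0.006, "ax": 0, "ay": 0, "az": 0},
  {"claw": 1, "tx": 0, "ty": 0, "tz": 0.012, "ax": 0, "ay": 0, "az": 0},
  {"claw": 1, "tx": 0, "ty": 0, "tz": 0.016, "ax": 0, "ay": 0, "az": 0},
  {"claw": 1, "tx": 0, "ty": 0, "tz": 0.016, "ax": 0, "ay": 0, "az": 0},
  {"claw": 1, "tx": 0, "ty": 0, "tz": 0.016, "ax": 0, "ay": 0, "az": 0},
  {"claw": 1, "tx": 0, "ty": 0, "tz": 0.014, "ax": 0, "ay": 0, "az": 0},
  {"claw": 1, "tx": 0, "ty": 0, "tz": 0.01, "ax": 0, "ay": 0, "az": 0},
  {"claw": 1, "tx": 0, "ty": 0, "tz": 0.006, "ax": 0, "ay": 0, "az": 0},
  {"claw": 1, "tx": 0, "ty": 0, "tz": 0, "ax": 0, "ay": 0, "az": 0},
  {"claw": 1, "tx": 0, "ty": 0, "tz": 0, "ax": 0, "ay": 0, "az": 0},
])

```text
clock: 22.48
tcp_pos: [0.4512, -0.197, 0.2563]
orientation: [0.274, -3.129, -0.0]
contact_force: [0.1, 0.5, -4.0]
grip_width: 0.0394
gripper_force: 48.6
```

```bash
python3 t.py
python3 - <<'E'
from h import *
a=snap('side','s3.png');b=snap('top','t3.png')
cv2.imwrite('pics/c3.png',cv2.resize(np.hstack([a[150:350,180:380],b[130:330,240:440]])[:,:,::-1],None,fx=2,fy=2,interpolation=2))
E
```

```text
t 22.4833 tcp [ 0.4512 -0.197   0.2563] F [ 0.1041  0.5095 -3.9657] M [ 0.0354 -0.028  -0.0484] w 0.039445342978452945 q [ 0.7158  0.4386 -0.5218  2.0819  0.3339  0.702   1.7225]
rot deg (tool) [ 0.021  -0.0382  0.0259]
shift now-axes [ 0.0003 -0.001   0.0263] shift target-axes [ 0.0003 -0.001   0.0263]
bottle_b_mid side 0.93 [ 0.4517 -0.1936  0.0876]
bottle_a_mid side 0.29 [ 0.4497 -0.1975 -0.0009]
bottle_c_mid side 0.93 [0.5604 0.1876 0.078 ]
bottle_d_mid side 0.95 [0.5524 0.2576 0.0732]
tray side 0.82 [ 0.4503 -0.1963 -0.0037]
tray side 0.51 [ 0.4506 -0.1968  0.0302]
bottle_b_mid top 0.54 [ 0.4531 -0.1953  0.0909]
bottle_b_mid top 0.41 [0.56   0.1882 0.0743]
bottle_b_mid top 0.39 [0.619  0.0445 0.0298]
bottle_a_mid top 0.91 [0.588  0.0404 0.0786]
bottle_c_mid top 0.9 [0.5579 0.1913 0.0802]
bottle_d_mid top 0.57 [0.5491 0.2601 0.0735]
tray top 0.92 [ 0.452  -0.1997 -0.0005]
tray top 0.2 [ 0.6636 -0.0973  0.0023]
```

View pics/c3.png

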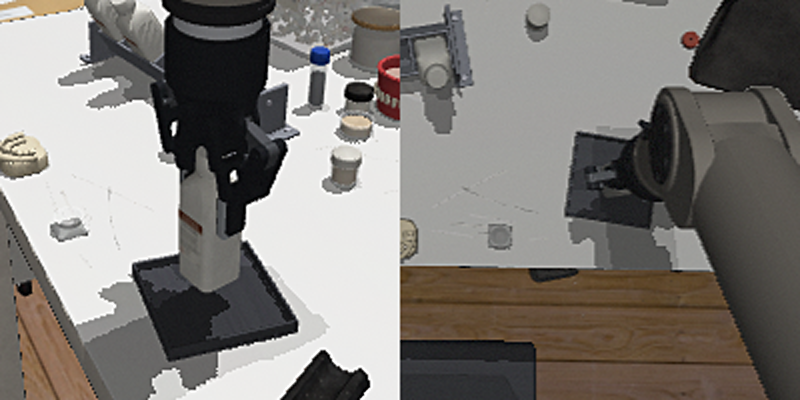

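The crop shows bottle b hanging upright over the tray, foot near (210,285), roughly 25 mm above the floor. I lower it slowly.

Request:
arm_command([
  {"claw": 1, "tx": 0, "ty": 0, "tz": 0.003, "ax": 0, "ay": 0, "az": 0},
  {"claw": 1, "tx": 0, "ty": 0, "tz": 0.004, "ax": 0, "ay": 0, "az": 0},
  {"claw": 1, "tx": 0, "ty": 0, "tz": 0.004, "ax": 0, "ay": 0, "az": 0},
  {"claw": 1, "tx": 0, "ty": 0, "tz": 0.003, "ax": 0, "ay": 0, "az": 0},
  {"claw": 1, "tx": 0, "ty": 0, "tz": 0.002, "ax": 0, "ay": 0, "az": 0},
  {"claw": 1, "tx": 0, "ty": 0, "tz": 0.001, "ax": 0, "ay": 0, "az": 0},
  {"claw": 1, "tx": 0, "ty": 0, "tz": 0.001, "ax": 0, "ay": 0, "az": 0},
  {"claw": 1, "tx": 0, "ty": 0, "tz": 0, "ax": 0, "ay": 0, "az": 0},
  {"claw": 1, "tx": 0, "ty": 0, "tz": 0, "ax": 0, "ay": 0, "az": 0},
  {"claw": 1, "tx": 0, "ty": 0, "tz": 0, "ax": 0, "ay": 0, "az": 0},
], squeeze=30)

```text
clock: 24.02
tcp_pos: [0.451, -0.1975, 0.2385]
orientation: [0.273, -3.129, 0.0]
contact_force: [0.9, 0.4, -3.9]
grip_width: 0.0391
gripper_force: 48.7
```

Request:
arm_command([
  {"claw": 1, "tx": 0, "ty": 0, "tz": 0.0005, "ax": 0, "ay": 0, "az": 0},
  {"claw": 1, "tx": 0, "ty": 0, "tz": 0.0005, "ax": 0, "ay": 0, "az": 0},
  {"claw": 1, "tx": 0, "ty": 0, "tz": 0.0005, "ax": 0, "ay": 0, "az": 0},
  {"claw": 1, "tx": 0, "ty": 0, "tz": 0.0005, "ax": 0, "ay": 0, "az": 0},
  {"claw": 1, "tx": 0, "ty": 0, "tz": 0.0005, "ax": 0, "ay": 0, "az": 0},
  {"claw": 1, "tx": 0, "ty": 0, "tz": 0.0005, "ax": 0, "ay": 0, "az": 0},
  {"claw": 1, "tx": 0, "ty": 0, "tz": 0, "ax": 0, "ay": 0, "az": 0},
  {"claw": 1, "tx": 0, "ty": 0, "tz": 0, "ax": 0, "ay": 0, "az": 0},
  {"claw": 1, "tx": 0, "ty": 0, "tz": 0, "ax": 0, "ay": 0, "az": 0},
  {"claw": 1, "tx": 0, "ty": 0, "tz": 0, "ax": 0, "ay": 0, "az": 0},
])

```text
clock: 24.85
tcp_pos: [0.451, -0.1975, 0.2354]
orientation: [0.273, -3.129, 0.0]
contact_force: [-0.2, -0.4, -4.4]
grip_width: 0.0394
gripper_force: 48.7
```

Request:
arm_command([
  {"claw": 1, "tx": 0, "ty": 0, "tz": 0.0005, "ax": 0, "ay": 0, "az": 0},
  {"claw": 1, "tx": 0, "ty": 0, "tz": 0.0005, "ax": 0, "ay": 0, "az": 0},
  {"claw": 1, "tx": 0, "ty": 0, "tz": 0.0005, "ax": 0, "ay": 0, "az": 0},
  {"claw": 1, "tx": 0, "ty": 0, "tz": 0.0005, "ax": 0, "ay": 0, "az": 0},
  {"claw": 1, "tx": 0, "ty": 0, "tz": 0.0005, "ax": 0, "ay": 0, "az": 0},
  {"claw": 1, "tx": 0, "ty": 0, "tz": 0, "ax": 0, "ay": 0, "az": 0},
  {"claw": 1, "tx": 0, "ty": 0, "tz": 0, "ax": 0, "ay": 0, "az": 0},
  {"claw": 1, "tx": 0, "ty": 0, "tz": 0, "ax": 0, "ay": 0, "az": 0},
  {"claw": 1, "tx": 0, "ty": 0, "tz": 0, "ax": 0, "ay": 0, "az": 0},
  {"claw": 1, "tx": 0, "ty": 0, "tz": 0, "ax": 0, "ay": 0, "az": 0},
])

```text
clock: 25.68
tcp_pos: [0.4509, -0.1975, 0.2328]
orientation: [0.273, -3.129, 0.0]
contact_force: [-0.1, 1.1, -3.8]
grip_width: 0.0395
gripper_force: 48.7
```

Request:
arm_command([
  {"claw": 1, "tx": 0, "ty": 0, "tz": 0.0005, "ax": 0, "ay": 0, "az": 0},
  {"claw": 1, "tx": 0, "ty": 0, "tz": 0.0005, "ax": 0, "ay": 0, "az": 0},
  {"claw": 1, "tx": 0, "ty": 0, "tz": 0.0005, "ax": 0, "ay": 0, "az": 0},
  {"claw": 1, "tx": 0, "ty": 0, "tz": 0, "ax": 0, "ay": 0, "az": 0},
  {"claw": 1, "tx": 0, "ty": 0, "tz": 0, "ax": 0, "ay": 0, "az": 0},
  {"claw": 1, "tx": 0, "ty": 0, "tz": 0, "ax": 0, "ay": 0, "az": 0},
  {"claw": 1, "tx": 0, "ty": 0, "tz": 0, "ax": 0, "ay": 0, "az": 0},
  {"claw": 1, "tx": 0, "ty": 0, "tz": 0, "ax": 0, "ay": 0, "az": 0},
  {"claw": 1, "tx": 0, "ty": 0, "tz": 0, "ax": 0, "ay": 0, "az": 0},
  {"claw": 1, "tx": 0, "ty": 0, "tz": 0, "ax": 0, "ay": 0, "az": 0},
])

```text
clock: 26.52
tcp_pos: [0.4509, -0.1975, 0.2314]
orientation: [0.273, -3.129, 0.0]
contact_force: [-0.3, -0.1, -4.6]
grip_width: 0.0392
gripper_force: 48.7
```

Request:
arm_command([
  {"claw": 1, "tx": 0, "ty": 0, "tz": 0.0005, "ax": 0, "ay": 0, "az": 0},
  {"claw": 1, "tx": 0, "ty": 0, "tz": 0.0005, "ax": 0, "ay": 0, "az": 0},
  {"claw": 1, "tx": 0, "ty": 0, "tz": 0.0005, "ax": 0, "ay": 0, "az": 0},
  {"claw": 1, "tx": 0, "ty": 0, "tz": 0, "ax": 0, "ay": 0, "az": 0},
  {"claw": 1, "tx": 0, "ty": 0, "tz": 0, "ax": 0, "ay": 0, "az": 0},
  {"claw": 1, "tx": 0, "ty": 0, "tz": 0, "ax": 0, "ay": 0, "az": 0},
  {"claw": 1, "tx": 0, "ty": 0, "tz": 0, "ax": 0, "ay": 0, "az": 0},
  {"claw": 1, "tx": 0, "ty": 0, "tz": 0, "ax": 0, "ay": 0, "az": 0},
  {"claw": 1, "tx": 0, "ty": 0, "tz": 0, "ax": 0, "ay": 0, "az": 0},
  {"claw": 1, "tx": 0, "ty": 0, "tz": 0, "ax": 0, "ay": 0, "az": 0},
])

```text
clock: 27.35
tcp_pos: [0.451, -0.1975, 0.23]
orientation: [0.273, -3.129, 0.0]
contact_force: [-2.6, 0.4, 2.8]
grip_width: 0.0391
gripper_force: 49.3
```

Contact felt. I release, then withdraw upward.

Request:
arm_command([
  {"claw": 0.5, "tx": 0, "ty": 0, "tz": 0, "ax": 0, "ay": 0, "az": 0},
  {"claw": 0.45, "tx": 0, "ty": 0, "tz": 0, "ax": 0, "ay": 0, "az": 0},
  {"claw": 0.4, "tx": 0, "ty": 0, "tz": 0, "ax": 0, "ay": 0, "az": 0},
  {"claw": 0.35, "tx": 0, "ty": 0, "tz": 0, "ax": 0, "ay": 0, "az": 0},
  {"claw": 0.3, "tx": 0, "ty": 0, "tz": 0, "ax": 0, "ay": 0, "az": 0},
  {"claw": 0.25, "tx": 0, "ty": 0, "tz": 0, "ax": 0, "ay": 0, "az": 0},
  {"claw": 0.2, "tx": 0, "ty": 0, "tz": 0, "ax": 0, "ay": 0, "az": 0},
  {"claw": 0.2, "tx": 0, "ty": 0, "tz": 0, "ax": 0, "ay": 0, "az": 0},
  {"claw": 0.2, "tx": 0, "ty": 0, "tz": 0, "ax": 0, "ay": 0, "az": 0},
  {"claw": 0.2, "tx": 0, "ty": 0, "tz": 0, "ax": 0, "ay": 0, "az": 0},
])

```text
clock: 28.18
tcp_pos: [0.4509, -0.1975, 0.2298]
orientation: [0.273, -3.129, 0.0]
contact_force: [0.7, 0.2, -0.3]
grip_width: 0.0684
gripper_force: 0.0
```

Request:
arm_command([
  {"claw": 0.2, "tx": 0, "ty": 0, "tz": -0.005, "ax": 0, "ay": 0, "az": 0},
  {"claw": 0.2, "tx": 0, "ty": 0, "tz": -0.01, "ax": 0, "ay": 0, "az": 0},
  {"claw": 0.2, "tx": 0, "ty": 0, "tz": -0.015, "ax": 0, "ay": 0, "az": 0},
  {"claw": 0.2, "tx": 0, "ty": 0, "tz": -0.02, "ax": 0, "ay": 0, "az": 0},
  {"claw": 0.2, "tx": 0, "ty": 0, "tz": -0.02, "ax": 0, "ay": 0, "az": 0},
  {"claw": 0.2, "tx": 0, "ty": 0, "tz": -0.02, "ax": 0, "ay": 0, "az": 0},
  {"claw": 0.2, "tx": 0, "ty": 0, "tz": -0.02, "ax": 0, "ay": 0, "az": 0},
  {"claw": 0.2, "tx": 0, "ty": 0, "tz": -0.01, "ax": 0, "ay": 0, "az": 0},
  {"claw": 0.2, "tx": 0, "ty": 0, "tz": 0, "ax": 0, "ay": 0, "az": 0},
  {"claw": 0.2, "tx": 0, "ty": 0, "tz": 0, "ax": 0, "ay": 0, "az": 0},
])

```text
clock: 29.02
tcp_pos: [0.4509, -0.1975, 0.3502]
orientation: [-0.273, 3.13, -0.001]
contact_force: [-0.7, 0.1, -0.3]
grip_width: 0.0687
gripper_force: 0.0
```

```bash
python3 t.py
python3 - <<'E'
from h import *
a=snap('side','s4.png')
cv2.imwrite('pics/c4.png',cv2.resize(a[110:340,150:380][:,:,::-1],None,fx=2.5,fy=2.5,interpolation=2))
for n in('side','top'):
  r.grab_frame(n)
  for k in('cast','glass_dish','small_pot'): print(k,n,[w(n,d['location']) for d in r.tip_of(k,n)][:1])
E
```

```text
t 29.0167 tcp [ 0.4509 -0.1975  0.3502] F [-0.6545  0.1402 -0.2597] M [-0.0013  0.0613  0.0411] w 0.06868238278844654 q [ 0.7863  0.2982 -0.5855  2.0081  0.211   0.8932  1.8326]
rot deg (tool) [-0.0543  0.0056 -0.0396]
shift now-axes [-0.     -0.0004  0.1202] shift target-axes [-0.     -0.0005  0.1202]
bottle_b_mid side 0.58 [ 0.4508 -0.1936  0.0632]
bottle_b_mid side 0.4 [ 0.3803 -0.0504 -0.    ]
bottle_a_mid side 0.56 [0.5888 0.0396 0.077 ]
bottle_c_mid side 0.57 [0.5632 0.1848 0.0761]
bottle_d_mid side 0.82 [0.5527 0.2601 0.0754]
tray side 0.62 [ 0.4474 -0.1997 -0.001 ]
bottle_b_mid top 0.64 [ 0.453  -0.1975  0.0642]
bottle_c_mid top 0.95 [0.5604 0.1893 0.0808]
bottle_d_mid top 0.68 [0.5513 0.2584 0.0716]
tray top 0.8 [ 0.4533 -0.1981 -0.0001]
cast side [array([ 0.3677,  0.0848, -0.0063])]
glass_dish side [array([ 0.3667,  0.085 , -0.0055])]
small_pot side [array([ 0.6656, -0.0949,  0.003 ])]
cast top [array([0.3726, 0.0863, 0.0013])]
glass_dish top [array([ 0.3747, -0.0506, -0.0022])]
small_pot top [array([ 0.6658, -0.0972,  0.002 ])]
```

View pics/c4.png

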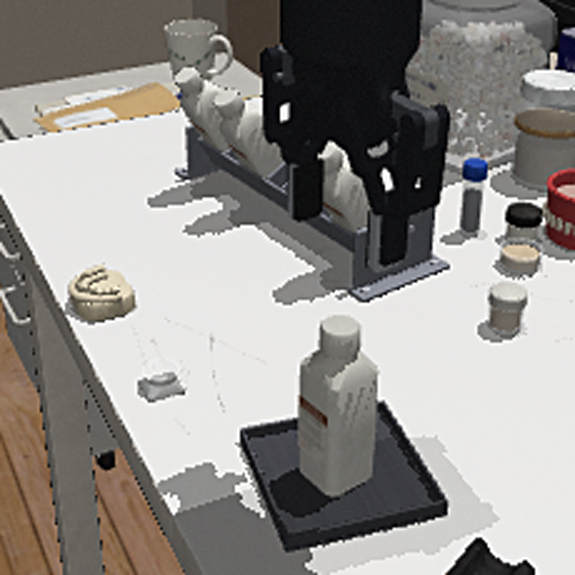

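Bottle b stands upright in the tray, foot near (338,470), with the gripper clear above it. The other three are in their pockets and the bystanders have not moved.

```bash
python3 -c "
from bench import r
print(r.hand_in())"
```

```text
the job is handed in; nothing more can be done
None
```

Bottle b was the loaded one (about 4.4 N when lifted). It stands upright and released in the tray, with c and d back in their pockets. Bottle a was never lifted because b was already clearly heavier, and the job was handed in at about 30 s with no verdict returned.

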